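# Clear the viewing box and show the plate label up

### The arm

A 7-joint arm with a two-finger parallel gripper is mounted at the origin on the work surface. World frame = base frame: x ahead of the robot, y to its left, z up, the work surface at z = 0. Lengths are in m, angles in rad, forces in N, time in s.
With the tool pointing down it reaches from about 0.425 to 0.875 m from the base axis. Payload 9.9 kg.
Tool frame: the origin (TCP) lies at the very end of the fingers, on their centre line; the grasp point (between the pads) lies 19 mm behind it; z points along the fingers, y is the line along which they close (so a half turn about z gives the same grasp; the last joint's range is limited). The gripper opens to 85 mm and grips with 20 to 120 N. Pads are 22 mm wide; open, the fingers measure 114 mm over their backs; the gripper's body (76 mm by 85 mm) begins 54 mm behind the grasp point. The pads swing forward as they close: fully open they stand 13 mm farther back than shut.
Start: joints at [-1.377, 0.576, 0.025, 1.437, -0.015, 1.129, -0.057], TCP at [0.185, 0.649, 0.231] pointing down, gripper open.
Joint ranges: [-2.76, 2.76], [-0.34, 2.15], [-1.52, 1.57], [0.19, 2.46], [-1.09, 4.23], [0.17, 1.99], [-2.82, 2.82]. Speed limits (rad/s): [2.22, 2.22, 3.01, 3.01, 3.14, 3.14, 3.14].

### API

Orientations are given as a unit quaternion [x, y, z, w].
In Python, from bench import r gives the robot as it stands.
- The arm moves only by the tool jog_arm, never from a script. Its argument "commands" is a list that holds one entry, the list of rows, each a list of 4 numbers: the shift along the tool's x, y, z in m, then the turn about the tool's z in degrees. In form: [[[tx, ty, tz, turn], ...]]. A call has 1 to 20 rows; each row is the pose to reach, as a shift and turn from the pose commanded when the call began, along the tool's axes at that moment; what a row does not reach only later rows make up. A row lasts 1/8 s, in which the tool goes at most 62.5 mm and 10.7 degrees, less where a joint would pass 70% of its speed; a pose out of reach is approached as far as the arm can. A call with a gripper value outside its range is refused whole. "jaw" is the finger opening in m, from 0 to 0.0854, set as the call begins (left out, the last holds). The fingers move at their own pace and stop on an object; "newtons" is the grip in N (left out, the last holds). Time passes only in rows, so rows that repeat a pose let the fingers close. It gives the time, the measured TCP pose, the force, the opening and the grip force at its end, in the units of the state.
- r.read_state(): the state, without advancing time (a new reading comes with each control period).
- r.get_image(name): name is "side" or "top" or "wrist"; returns the picture (420x560x3 uint8, blue, green, red); there is no depth.
- r.calibration(name): a dict with "fx", "fy", "cx", "cy" (pixels), "dist_coeffs" ([k1, k2, p1, p2, k3] as OpenCV has them; the pictures are not rectified), "world_to_cam" (4x4, takes a point from world to camera coordinates); the wrist camera has in their place "mount" (4x4, takes a point from camera to tool coordinates, whose origin is the TCP and whose axes are the flange's). Camera axes: x right, y down, z forward; pixel columns grow to the right and rows downward; lengths in m; the calibration is good to about 2 mm. A picture is of the moment at which its call begins: read the wrist's pose just before it. calibration takes no time and is no camera call.
- r.job_done(): hands the job in; it is judged then, once.
The state is a dict: "clock": time; "q": joint angles; "joint_vel": joint speeds; "joint_efforts": joint torques, N m; "tcp_pos": TCP position; "tcp_rot": TCP orientation; "ft_force": force on the tool from outside, world axes, zero at the start; "moment": the same for the moment, N m; "finger_gap": finger opening in m; "grip_force": force on a finger pad.
Only numpy, scipy, OpenCV 4.12 (cv2) and the standard library are available. Lean on these libraries where they do the work, as an engineer would, in place of code of your own. Each camera call takes 0.05 s, during which the arm holds its last target. There are 200 camera calls.

### The job

Get the notched plate ready to be checked against the light: with the scraper block, never with the fingers, push all four glass offcuts off the viewing box into the steel tray, then stand the scraper back on the bench clear of both. Take the plate with the small corner notch out of the drying rack, gripping only its frosted (notched) end, and hold its clear part a hand's breadth above the middle of the viewing box, leaning back 45 degrees or flatter with its label face up; as it stands in the rack, the label face is the one that shows the notch at its top left. Finish while still holding it there, motionless and clear of everything else, and do not disturb the blank plate or the bottles.

Things in the scene. Friction and masses are not known exactly. Their poses are not given: they have to be found in the camera images.
- viewer_top (a point): Centre of the top face of the fixed LED viewing box, 40 mm above the bench: grey housing 220 x 190 mm (x by y), flush white diffuser. Its -x side borders the tray: offcuts are pushed along -x over that edge (110 mm from the point), which runs along y
- tray_in (a point): Centre of the inner floor of the fixed steel tray that stands against the -x side of the viewing box (axes parallel to the box's): outside 115 x 190 x 30 mm, walls and floor 3 mm, rim 10 mm lower than the top of the box
- chip0: snapped offcut of green 6 mm glass, about 35 x 25 mm, lying flat at the start on the viewing box; all four lie within 60 mm of the middle line of the box (its x axis) and at least 45 mm from its +x edge; origin at the centre of its underside
- chip1: snapped offcut of green 6 mm glass, about 35 x 25 mm, lying flat at the start on the viewing box; all four lie within 60 mm of the middle line of the box (its x axis) and at least 45 mm from its +x edge; origin at the centre of its underside
- chip2: snapped offcut of green 6 mm glass, about 35 x 25 mm, lying flat at the start on the viewing box; all four lie within 60 mm of the middle line of the box (its x axis) and at least 45 mm from its +x edge; origin at the centre of its underside
- chip3: snapped offcut of green 6 mm glass, about 35 x 25 mm, lying flat at the start on the viewing box; all four lie within 60 mm of the middle line of the box (its x axis) and at least 45 mm from its +x edge; origin at the centre of its underside
- scraper_mid (a point): Centre of the scraper block, half-way up (32 mm above its underside), standing on the bench. Foot 130 (its x) x 36 (y) x 15 mm high with an upright steel edge on each long side, either one scrapes; above it a handle 104 long and 28 mm thick (y), from 20 to 64 mm above the underside, to be gripped across its thickness; 0.22 kg
- plate_mid (a point): Centre of the notched glass plate, 130 (its x) x 50 (z, up at the start) x 6 mm (y), 95 g, standing on a long edge in an outer slot of the rack: centre 33, top edge 58 mm above the bench. Its last 40 mm at +x are frosted, with a low paper strip on the label face; a 12 x 12 mm notch is cut from the top (+z) corner of that end. The +y face is the label face: seen from that side the notch is at the top left
- plate_clear (a point): Centre of the clear part of the same plate, 20 mm from plate_mid along its -x; same axes
- blank_mid (a point): Centre of a bystander: a plain clear plate of the same size, with neither notch nor frosting, in the other outer slot of the rack
- rack_floor (a point): Centre of the floor of the fixed grey plastic drying rack, 8 mm above the bench: base 150 x 122 mm (x by y), two slotted combs (16 mm thick along x, at x = -45 and +45 mm) with tops 24 mm above the bench; slots 8 mm wide run along x at y = -40, 0 and +40 mm; the outer two hold the plates
- jar: bystander, low white jar, 52 mm across, 70 mm tall; origin at the centre of its underside
- amber: bystander, amber bottle with a blue cap, 66 mm across, 130 mm tall; origin at the centre of its underside
Not all that is in view belongs to the job. Leave any green or orange look-alike of the part that bears plate_mid alone.

How it is judged:
By the outcome, as a careful person would: the job done as asked, in the order asked, and still so for the second after the job is handed in, while the arm keeps its last pose, push and grip.
It also fails if it takes over 58 s, if anything falls off the work surface, if the arm or the gripper's body presses on something with over 40 N, if the wrist force passes 120 N, or if a joint passes its speed limit or range.

## Working session

There is one attempt and no reset: what is moved stays moved. The work goes in short steps, Python scripts to look and compute and a tool call to move; the robot and the scene stay as the last step left them, time stands still between calls to the robot, and variables do not carry over. Pictures are saved under pics/ and viewed, at most 10 in all, crops included, and the job is handed in when it is done.

Besides the shell and the picture viewer there is one more tool, called as name([rows], argument=value, ...), one row to a line, values as JSON. jog_arm: Moves the arm, as the interface text tells. Its arguments: {"type":"object","properties":{"commands":{"type":"array"},"jaw":{"type":"number"},"newtons":{"type":"number"}},"required":["commands"]}

```bash
ls; mkdir -p pics; python3 - <<'E'
from bench import r
import cv2,numpy as np
s=r.read_state(); print(s)
for n in("top","side"):
    im=r.get_image(n); cv2.imwrite(f"pics/{n}0.png",im)
    c=r.calibration(n); print(n,c)
print(r.calibration("wrist"))
E
```

```text
pics
{'clock': 0.0, 'q': array([-1.3767913 ,  0.57651616,  0.02483569,  1.43792589, -0.01500848,
        1.12897412, -0.05651308]), 'joint_vel': array([-0.00035617,  0.00259039,  0.00048235, -0.00057647,  0.00143123,
       -0.00195303, -0.0004549 ]), 'joint_efforts': array([ 1.43664033e-04, -7.65769243e+01,  2.25052938e+00, -2.85961801e+01,
        1.53347407e-02,  1.27244450e-02,  9.58607103e-06]), 'tcp_pos': array([0.18497865, 0.64868781, 0.23044686]), 'tcp_rot': array([ 1.38444259e-01,  9.90369888e-01, -8.15941938e-04, -7.71666585e-05]), 'ft_force': array([ 0.19307367,  0.47561543, -0.49461824]), 'moment': array([-0.01771053,  0.0076416 , -0.02571849]), 'grip_force': 0.0, 'finger_gap': 0.08566141760299323}
top {'fx': 388.10029584910427, 'fy': 388.10029584910427, 'cx': 275.71368124176604, 'cy': 210.79801602509608, 'dist_coeffs': array([-0.00052691,  0.        ,  0.        ,  0.        ,  0.        ]), 'world_to_cam': array([[ 0.0082522 , -0.99991709, -0.00988456, -0.09492327],
       [-0.99686894, -0.00744886, -0.07872001,  0.54718922],
       [ 0.07863986,  0.01050322, -0.9968477
[... 376 characters left out ...]
-0.67645196, -0.7291154 ,  0.01824897],
       [ 0.11350914,  0.72022819, -0.68438807,  1.09044997],
       [ 0.        ,  0.        ,  0.        ,  1.        ]])}
{'fx': 352.3488264267232, 'fy': 352.3488264267232, 'cx': 286.5616082787217, 'cy': 213.18393835247022, 'dist_coeffs': array([0.00981321, 0.        , 0.        , 0.        , 0.        ]), 'mount': array([[-1.57346844e-04, -9.63247885e-01, -2.68614013e-01,
         6.89602685e-02],
       [ 9.99998796e-01, -5.66221329e-04,  1.44469322e-03,
        -1.16520030e-03],
       [-1.54369267e-03, -2.68613462e-01,  9.63246814e-01,
        -1.43135985e-01],
       [ 0.00000000e+00,  0.00000000e+00,  0.00000000e+00,
         1.00000000e+00]])}
```

View pics/top0.png

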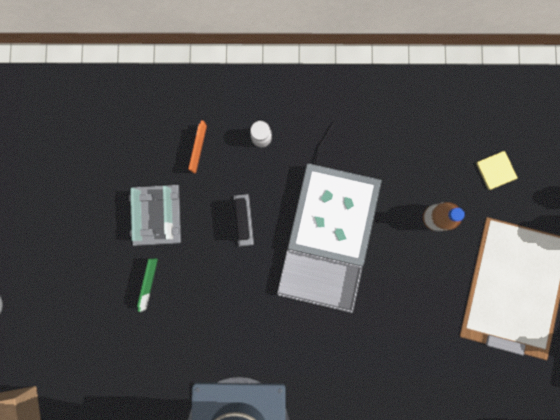

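View pics/side0.png

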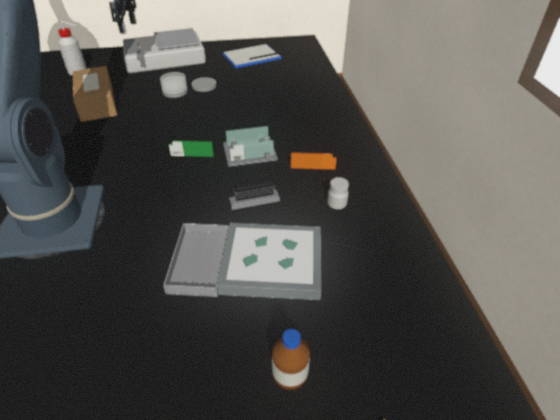

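The candidates for the notched plate are:
- Rack plate at top (168,215), with a paper strip at (168,230). In the side view the strip is at (237,152).
- Blank rack plate at top (137,213).
- Green look-alike at top (147,285).
- Orange look-alike at top (197,147).

I choose the strip-bearing rack plate. Next is a close crop to check it, plus measurements.

```bash
cat > h.py <<'E'
import cv2,numpy as np
from bench import r
from scipy.spatial.transform import Rotation as R
def cam(n,s=None):
    c=r.calibration(n); K=np.array([[c['fx'],0,c['cx']],[0,c['fy'],c['cy']],[0,0,1]])
    if n=='wrist':
        T=np.eye(4);T[:3,:3]=R.from_quat(s['tcp_rot']).as_matrix();T[:3,3]=s['tcp_pos']
        W=np.linalg.inv(T@c['mount'])
    else: W=c['world_to_cam']
    return K,c['dist_coeffs'],W
def plane(C,uv,z):
    K,d,W=C; p=cv2.undistortPoints(np.array(uv,float).reshape(-1,1,2),K,d).reshape(-1,2)
    Rt=W[:3,:3].T; o=-Rt@W[:3,3]; D=np.c_[p,np.ones(len(p))]@Rt.T
    return o+D*((z-o[2])/D[:,2])[:,None]
def proj(C,P):
    K,d,W=C; return cv2.projectPoints(np.array(P,float).reshape(-1,1,3),cv2.Rodrigues(W[:3,:3])[0],W[:3,3],K,d)[0].reshape(-1,2)
def rect(m,C,z,amin=60):
    out=[]
    for c in cv2.findContours(m.astype(np.uint8),0,1)[0]:
        if cv2.contourArea(c)<amin: continue
        P=plane(C,c.reshape(-1,2),z)[:,:2]
        (x,y),(w,h),a=cv2.minAreaRect((P*1000).astype(np.float32))
        out.append((x,y,w,h,a))
    return np.round(out,1)
E
python3 - <<'E'
from h import *
for n in("top","side"):
    im=cv2.imread(f"pics/{n}0.png"); C=cam(n); hs=cv2.cvtColor(im,cv2.COLOR_BGR2HSV)
    h,s,v=[hs[...,i].astype(int) for i in range(3)]
    M=np.zeros(h.shape,bool)
    if n=="top": M[160:265,285:385]=1
    else: M[222:298,220:325]=1
    w=M&(v>200)&(s<40); w=cv2.morphologyEx(w.astype(np.uint8),cv2.MORPH_CLOSE,np.ones((15,15)))
    print(n,"diff",rect(w,C,.04))
    print("chips",rect(M&(s>60)&(h>60)&(h<95)&(cv2.erode(w,np.ones((3,3)))>0),C,.043,20))
    M[:]=0
    if n=="top": M[160:320,270:388]=1
    else: M[218:300,160:330]=1
    print("box+tray",rect(M&(v>55),C,.035,500))
    M[:]=0
    if n=="top": M[188:250,225:262]=1
    else: M[180:212,222:285]=1
    print("scraper",rect(M&(v>50),C,.015,30))
im=cv2.imread("pics/top0.png");a=cv2.resize(im[175:255,120:265],None,fx=4.1,fy=4.1,interpolation=2)[:300]
im=cv2.imread("pics/side0.png");b=cv2.resize(im[120:212,215:360],None,fx=4.1,fy=4.1,interpolation=2)[:300]
im=cv2.imread("pics/top0.png");a=cv2.resize(im[175:248,120:265],(594,299),interpolation=2)
im=cv2.imread("pics/side0.png");b=cv2.resize(im[120:212,215:360],(594,301),interpolation=2)
cv2.imwrite("pics/crop1.png",np.vstack([a,b]))
E
```

```text
top diff [[ 537.2 -237.   159.1  192.9   77.7]]
chips [[ 489.9 -249.8   26.    15.7   21.6]
 [ 521.7 -200.1   24.2   14.2   18.4]
 [ 569.5 -270.6   24.5   15.7   26.2]
 [ 582.9 -217.2   17.6   24.9   45.4]]
box+tray [[ 483.3 -226.3  198.5  344.1   77.4]]
scraper [[524.1 -17.8 151.1  68.    5.1]]
side diff []
chips []
box+tray [[ 487.7 -227.9  239.8  357.4   81.2]]
scraper [[528.6 -12.4 105.2 149.2  81.3]]
```

View pics/crop1.png

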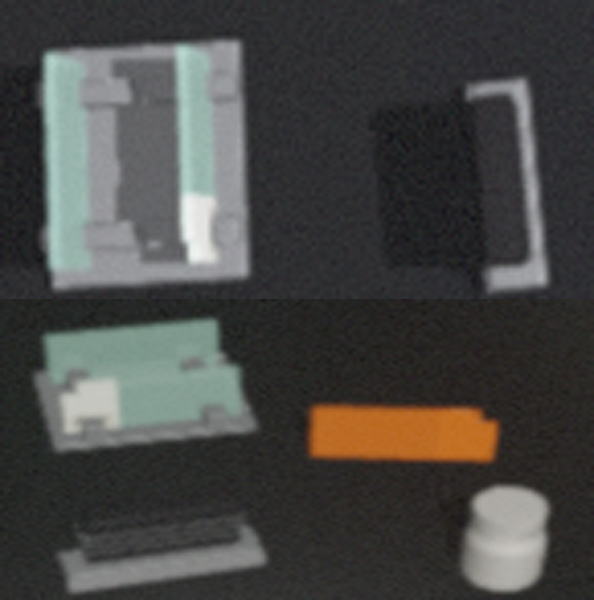

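The crop confirms the choice: the rack plate nearer the side camera carries the white strip and has its notch at top left (crop 65,385), and the orange and green pieces are look-alikes. The scraper stands on its foot at top about (246,220). Now I'll compute the positions.

```bash
cat >> h.py <<'E'
def go(xyz,ydeg,s=None):
    """print shift/turn in tool axes to bring TCP to xyz with tool y axis at heading ydeg"""
    s=s or r.read_state(); M=R.from_quat(s['tcp_rot']).as_matrix()
    t=M.T@(np.array(xyz)-s['tcp_pos']); a=np.degrees(np.arctan2(M[1,1],M[0,1]))
    d=-((ydeg-a+180)%360-180)
    print('row',np.round(t,4),'turn',round(d,1),'(or',round(d-np.sign(d)*360,1),') heading',round(a,1))
E
python3 - <<'E'
from h import *
im=cv2.imread("pics/top0.png");C=cam("top"); 
f=lambda p,z:plane(C,[(120+a/4.1,175+b/4.1) for a,b in p],z)*1000
print("scraper foot",f([(467,85),(525,80),(548,285),(490,290)],.015).round())
print("plate top edge ends",f([(190,47),(203,262)],.058).round(), "rack corners",f([(42,42),(240,40),(248,278),(53,287)],.008).round())
hs=cv2.cvtColor(im,cv2.COLOR_BGR2HSV);h,s,v=[hs[...,i].astype(int) for i in range(3)]
M=np.zeros(h.shape,bool);M[165:260,290:380]=1
b=np.array([537,-237]);e=np.radians(-12.3);X=np.array([np.cos(e),np.sin(e)]);Y=np.array([-X[1],X[0]])
m=(M&(s>50)&(h>60)&(h<100)).astype(np.uint8)
for c in cv2.findContours(m,0,1)[0]:
    if cv2.contourArea(c)<20: continue
    P=plane(C,c.reshape(-1,2),.046)[:,:2]*1000-b; print("chip box x",(P@X).min().round(),(P@X).max().round(),"y",(P@Y).min().round(),(P@Y).max().round())
print("jar,amber",plane(C,[(260,130)],.07)*1000,plane(C,[(457,214)],.13)*1000, "green",plane(C,[(157,260),(138,310)],.03)*1000,"orange",plane(C,[(203,122),(190,170)],.03)*1000)
go([.527,-.018,.2],-83.6)
E
```

```text
scraper foot [[586.  17.  15.]
 [590. -19.  15.]
 [462. -35.  15.]
 [458.   1.  15.]]
plate top edge ends [[603. 180.  58.]
 [474. 168.  58.]] rack corners [[613. 289.   8.]
 [615. 163.   8.]
 [465. 154.   8.]
 [458. 276.   8.]]
chip box x -56.0 -31.0 y -37.0 -10.0
chip box x -36.0 -14.0 y 23.0 44.0
chip box x 23.0 48.0 y -37.0 -16.0
chip box x 28.0 54.0 y 18.0 40.0
jar,amber [[743.24557432 -50.81127547  70.        ]] [[ 535.14362899 -500.26642933  130.        ]] green [[421.32621747 205.74139225  30.        ]
 [297.68724869 249.05987897  30.        ]] orange [[775.13343944  98.38726656  30.        ]
 [649.93579983 128.71795266  30.        ]]
row [-0.5117 -0.5473  0.0314] turn 157.7 (or -202.3 ) heading 74.1
```

jog_arm([
  [[-0.51, -0.55, 0.03, 157], [-0.51, -0.55, 0.03, 157], [-0.51, -0.55, 0.03, 157], [-0.51, -0.55, 0.03, 157], [-0.51, -0.55, 0.03, 157], [-0.51, -0.55, 0.03, 157], [-0.51, -0.55, 0.03, 157], [-0.51, -0.55, 0.03, 157], [-0.51, -0.55, 0.03, 157], [-0.51, -0.55, 0.03, 157], [-0.51, -0.55, 0.03, 157], [-0.51, -0.55, 0.03, 157], [-0.51, -0.55, 0.03, 157], [-0.51, -0.55, 0.03, 157], [-0.51, -0.55, 0.03, 157], [-0.51, -0.55, 0.03, 157], [-0.51, -0.55, 0.03, 157]],
])

```text
clock: 2.22
tcp_pos: [0.5246, -0.0195, 0.2012]
tcp_rot: [0.998, 0.063, -0.0, 0.0]
ft_force: [0.5, -0.3, -0.2]
finger_gap: 0.0855
grip_force: 0.0
```

```bash
python3 - <<'E'
from h import *
s=r.read_state();print(s['clock'],s['tcp_pos'],s['tcp_rot'],s['q'])
im=r.get_image("wrist");cv2.imwrite("pics/w1.png",im);C=cam("wrist",s)
go([.524,-.009,.028],-82.9,s)
print(proj(C,[[.586,.017,.015],[.590,-.019,.015],[.462,-.035,.015],[.458,.001,.015]]).round())
E
```

```text
2.225 [ 0.52462244 -0.01949092  0.20119424] [ 9.97999934e-01  6.32148003e-02 -1.47286779e-04  2.50187968e-06] [-0.59848674  0.50788206  0.83565444  1.89142623 -0.46070961  0.94624814
 -0.99192005]
row [ 0.0008 -0.0105  0.1732] turn 0.1 (or -359.9 ) heading -82.8
[[255. 116.]
 [295. 117.]
 [294. 251.]
 [258. 250.]]
```

View pics/w1.png

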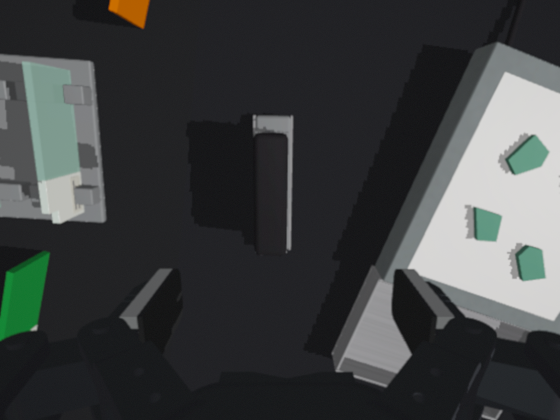

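The wrist view confirms the scraper: foot corners are near (253,115), (294,115) and (291,250), within 2–3 px of the prediction. Descending to it now.

jog_arm([
  [[0.001, -0.0105, 0.06, 0], [0.001, -0.0105, 0.11, 0], [0.001, -0.0105, 0.15, 0], [0.001, -0.0105, 0.173, 0], [0.001, -0.0105, 0.173, 0]],
])

```text
clock: 2.9
tcp_pos: [0.5235, -0.0092, 0.0272]
tcp_rot: [0.998, 0.062, -0.001, -0.0]
ft_force: [0.5, -0.3, -0.3]
finger_gap: 0.0853
grip_force: 0.0
```

jog_arm([
  [[0, 0, 0, 0], [0, 0, 0, 0], [0, 0, 0, 0], [0, 0, 0, 0], [0, 0, 0, 0], [0, 0, 0, 0]],
], jaw=0.02, newtons=60)

```text
clock: 3.65
tcp_pos: [0.5248, -0.0088, 0.0291]
tcp_rot: [0.998, 0.062, 0.001, -0.0]
ft_force: [-0.7, 2.3, 6.5]
finger_gap: 0.0275
grip_force: 59.3
```

```bash
python3 - <<'E'
from h import *
s=r.read_state();print(s['clock'],s['tcp_pos'],s['ft_force'],s['finger_gap'],s['grip_force'])
e=np.radians(-12.3);X=np.array([np.cos(e),np.sin(e)]);b=np.array([.537,-.237])
for k in(.088,-.118): print((b+k*X).round(4)); go([*(b+k*X),s['tcp_pos'][2]+.041],-12.3,s)
E
```

```text
3.65 [ 0.52483196 -0.00878847  0.02909991] [-0.66349162  2.31644997  6.52185605] 0.027520764322934523 59.3349552154541
[ 0.623  -0.2557]
row [ 0.0669  0.2572 -0.041 ] turn -70.6 (or 289.4 ) heading -82.9
[ 0.4217 -0.2119]
row [-0.1274  0.1887 -0.0412] turn -70.6 (or 289.4 ) heading -82.9
```

jog_arm([
  [[0, 0, -0.05, 0], [0, 0, -0.09, 0], [0.02, 0.06, -0.09, -10], [0.03, 0.12, -0.09, -20], [0.05, 0.18, -0.09, -30], [0.067, 0.23, -0.09, -40], [0.067, 0.257, -0.09, -50], [0.067, 0.257, -0.09, -60], [0.067, 0.257, -0.09, -70.6], [0.067, 0.257, -0.09, -70.6], [0.067, 0.257, -0.09, -70.6]],
])

```text
clock: 5.03
tcp_pos: [0.6224, -0.2557, 0.1183]
tcp_rot: [0.78, 0.626, -0.0, -0.0]
ft_force: [-0.5, -0.5, -2.1]
finger_gap: 0.0273
grip_force: 60.2
```

```bash
python3 - <<'E'
from h import *
s=r.read_state();print(s['clock'],s['tcp_pos'],s['ft_force'],s['finger_gap'],s['grip_force'])
im=r.get_image("wrist");cv2.imwrite("pics/w2.png",im)
go([.623,-.2557,.0705],-12.3,s)
E
```

```text
5.025 [ 0.62244393 -0.25571219  0.11827745] [-0.50537617 -0.45572252 -2.11199681] 0.027309883960387103 60.2361524105072
row [0.0001 0.0006 0.0478] turn -0.2 (or 359.8 ) heading -12.5
```

View pics/w2.png

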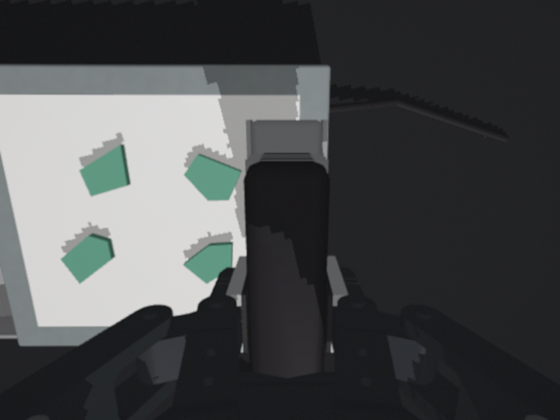

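The wrist view shows the scraper square to the box at its +x edge. All four offcuts lie to its left, with the nearest tip at (240,175) and the foot edge at 248. Lowering.

jog_arm([
  [[0, 0, 0.03, 0], [0, 0, 0.044, 0], [0, 0, 0.0475, 0], [0, 0, 0.0475, 0], [0, 0, 0.0475, 0]],
])

```text
clock: 5.7
tcp_pos: [0.6231, -0.2562, 0.0717]
tcp_rot: [0.779, 0.627, 0.0, 0.001]
ft_force: [0.3, 0.2, -2.5]
finger_gap: 0.0273
grip_force: 60.3
```

jog_arm([
  [[0, 0, 0.001, 0], [0, 0, 0.0015, 0], [0, 0, 0.0015, 0]],
])

```text
clock: 6.08
tcp_pos: [0.6226, -0.2559, 0.0694]
tcp_rot: [0.779, 0.627, 0.0, 0.0]
ft_force: [-0.3, 1.1, -2.3]
finger_gap: 0.0275
grip_force: 60.3
```

jog_arm([
  [[0, -0.01, 0, 0], [0, -0.022, 0, 0], [0, -0.034, 0, 0], [0, -0.046, 0, 0], [0, -0.058, 0, 0], [0, -0.07, 0, 0], [0, -0.082, 0, 0], [0, -0.094, 0, 0], [0, -0.106, 0, 0], [0, -0.118, 0, 0], [0, -0.13, 0, 0], [0, -0.142, 0, 0], [0, -0.154, 0, 0], [0, -0.164, 0, 0], [0, -0.174, 0, 0], [0, -0.184, 0, 0], [0, -0.192, 0, 0], [0, -0.2, 0, 0], [0, -0.2, 0, 0]],
])

```text
clock: 8.45
tcp_pos: [0.4266, -0.2131, 0.0693]
tcp_rot: [0.779, 0.627, -0.0, -0.0]
ft_force: [0.0, -0.5, -2.8]
finger_gap: 0.0273
grip_force: 60.2
```

```bash
python3 - <<'E'
from h import *
s=r.read_state();print(s['clock'],s['tcp_pos'],s['ft_force'],s['finger_gap'],s['grip_force'])
a=r.get_image("wrist");b=r.get_image("side");cv2.imwrite("pics/s3.png",b)
b=cv2.resize(b[215:305,150:340],(760,360),interpolation=2)
a=cv2.resize(a,(320,240));b=np.vstack([b,np.pad(a,((0,0),(0,440),(0,0)))])
cv2.imwrite("pics/w3.png",b)
E
```

```text
8.45 [ 0.42659387 -0.21312289  0.0693399 ] [ 0.01535918 -0.46189866 -2.76231819] 0.027278260751817114 60.20954132080078
```

View pics/w3.png

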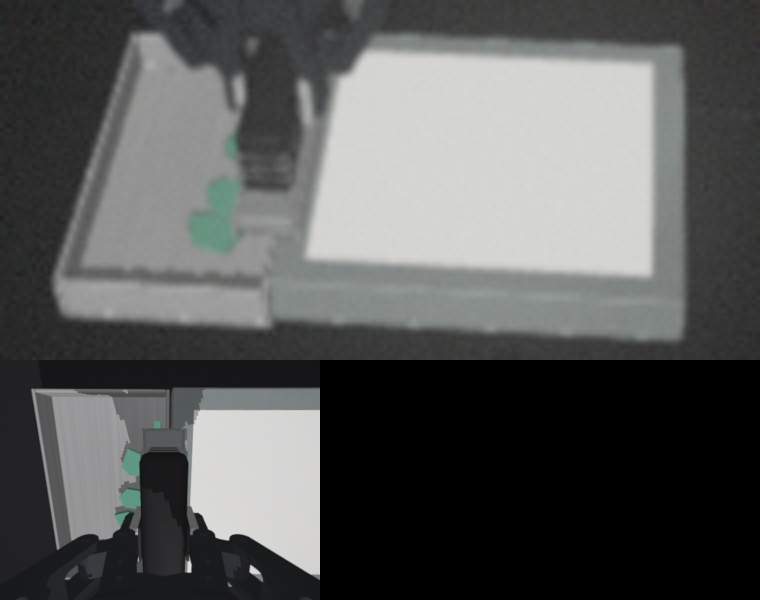

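jog_arm([
  [[0, 0, -0.04, 0], [0, 0.03, -0.08, 0], [0, 0.09, -0.09, 0], [0, 0.12, -0.09, 0], [0, 0.12, -0.09, 0]],
])

```text
clock: 9.18
tcp_pos: [0.5468, -0.2387, 0.1589]
tcp_rot: [0.778, 0.628, 0.0, 0.001]
ft_force: [-0.7, -0.2, -3.1]
finger_gap: 0.0272
grip_force: 60.2
```

```bash
python3 - <<'E'
from h import *
s=r.read_state();print(s['clock'],s['tcp_pos'])
a=r.get_image("wrist");b=r.get_image("side");t=r.get_image("top")
f=lambda i,k:cv2.resize(i,k,interpolation=2)
cv2.imwrite("pics/w4.png",np.hstack([f(a,(400,300)),f(b[215:305,150:270],(400,300))]))
cv2.imwrite("pics/t4.png",t)
go([.53,-.03,.15],-82.9,s)
E
```

```text
9.175 [ 0.54679401 -0.23872387  0.15890226]
row [ 0.2004 -0.0606  0.0088] turn 70.7 (or -289.3 ) heading -12.2
```

View pics/w4.png

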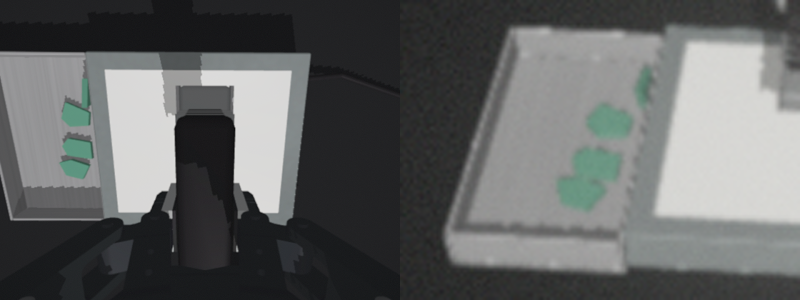

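All four offcuts are in the tray: three lie flat and the fourth stands at the box-side wall at wrist (87,92). The diffuser is empty. Next I set the scraper down on the bench.

jog_arm([
  [[0.05, -0.02, -0.01, 10], [0.1, -0.04, -0.01, 20], [0.14, -0.055, 0, 30], [0.17, -0.065, 0, 40], [0.18, -0.065, 0, 50], [0.18, -0.065, 0, 60], [0.18, -0.065, 0, 70.7], [0.18, -0.065, 0.05, 70.7], [0.18, -0.065, 0.09, 70.7], [0.18, -0.065, 0.115, 70.7], [0.18, -0.065, 0.125, 70.7], [0.18, -0.065, 0.128, 70.7], [0.18, -0.065, 0.128, 70.7]],
])

```text
clock: 10.95
tcp_pos: [0.5197, -0.0492, 0.0321]
tcp_rot: [0.998, 0.061, 0.001, 0.0]
ft_force: [-0.2, 0.1, -1.7]
finger_gap: 0.0269
grip_force: 60.4
```

jog_arm([
  [[0, 0, 0.001, 0], [0, 0, 0.002, 0], [0, 0, 0.003, 0], [0, 0, 0.003, 0]],
])

```text
clock: 11.45
tcp_pos: [0.5196, -0.049, 0.0291]
tcp_rot: [0.998, 0.061, 0.0, -0.0]
ft_force: [-2.5, 1.5, 9.8]
finger_gap: 0.0271
grip_force: 62.0
```

jog_arm([
  [[0, 0, 0, 0], [0, 0, 0, 0], [0, 0, 0, 0], [0, 0, -0.03, 0], [0, 0, -0.08, 0], [0, -0.05, -0.13, 0], [0, -0.11, -0.17, 0], [0, -0.17, -0.17, 0], [0, -0.17, -0.17, 0]],
], jaw=0.06)

```text
clock: 12.58
tcp_pos: [0.498, 0.1247, 0.1984]
tcp_rot: [0.998, 0.064, 0.0, -0.001]
ft_force: [0.5, -0.5, -0.1]
finger_gap: 0.0601
grip_force: 0.0
```

```bash
python3 - <<'E'
from h import *
s=r.read_state();print(s['clock'],s['tcp_pos'])
im=r.get_image("wrist");cv2.imwrite("pics/w5.png",im);C=cam("wrist",s)
print(proj(C,[[.603,.18,.058],[.474,.168,.058]]).round())
cv2.imwrite("pics/w5v.png",im)
E
```

```text
12.575 [0.49801006 0.12467707 0.19844773]
[[231.  52.]
 [232. 220.]]
```

View pics/w5v.png

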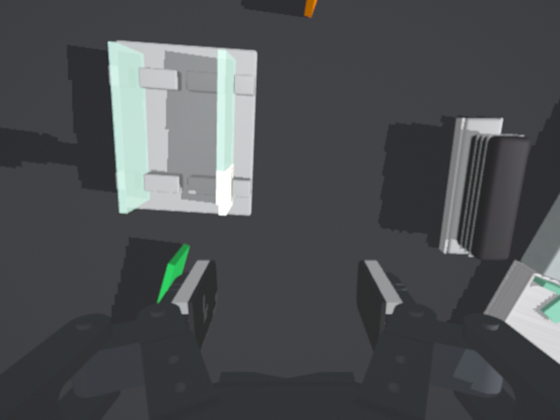

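```bash
python3 - <<'E'
from h import *
im=cv2.imread("pics/w5.png")
for v in(90,120,150,200,210): print(v,[tuple(im[v,u]) and int(im[v,u].mean()) for u in range(206,244)])
for u in(221,224,228): print(u,[int(im[v,u].mean()) for v in range(44,60)],[int(im[v,u].mean()) for v in range(158,222)])
C=cam("wrist",r.read_state())
for u in(217,221,224): print(u,plane(C,[(u,60),(u,200)],.058)*1000)
print(plane(C,[(256,51),(251,216),(113,42),(118,212)],.008)*1000)
E
```

```text
90 [141, 141, 142, 143, 144, 144, 144, 145, 145, 146, 162, 203, 229, 233, 233, 233, 232, 231, 228, 219, 212, 213, 214, 214, 214, 215, 211, 192, 180, 198, 202, 201, 201, 201, 202, 203, 203, 203]
120 [149, 149, 149, 150, 150, 150, 149, 149, 149, 149, 171, 214, 231, 233, 233, 233, 233, 234, 230, 219, 214, 214, 214, 214, 214, 216, 222, 222, 212, 206, 205, 205, 205, 205, 205, 205, 205, 205]
150 [148, 148, 148, 148, 148, 148, 148, 148, 147, 153, 189, 226, 233, 233, 232, 233, 233, 231, 223, 217, 215, 215, 215, 214, 217, 222, 222, 214, 205, 203, 203, 203, 203, 203, 203, 203, 203, 203]
200 [143, 144, 143, 143, 144, 144, 144, 143, 142, 184, 247, 255, 255, 255, 255, 255, 255, 255, 255, 255, 255, 255, 255, 255, 247, 226, 224, 209, 201, 201, 201, 201, 201, 201, 201, 202, 201, 202]
210 [200, 200, 201, 200, 200, 200, 200, 200, 200, 200, 199, 204, 233, 255, 255, 255, 255, 255, 255, 255, 255, 255, 250, 221, 202, 200, 200, 200, 201, 201, 200, 200, 201, 201, 201, 201, 201, 201]
221 [66, 65, 67, 107, 172, 210, 232, 240, 241, 241, 241, 241, 241, 240, 237, 234] [232, 232, 232, 232, 232, 232, 232, 232, 233
[... 797 characters left out ...]
, 245, 255, 255, 255, 255, 255, 255, 255, 255, 255, 255, 255, 255, 255, 255, 255, 255, 255, 255, 255, 255, 255, 255, 255, 255, 255, 255, 255, 255, 255, 255, 255, 255, 255, 255, 255, 255, 255, 255, 255, 255, 255, 250, 234, 213, 182, 124, 73, 65, 67, 68, 68, 68, 67]
217 [[596.58067245 188.72178434  58.        ]
 [489.75534253 180.83853059  58.        ]]
221 [[596.96280316 185.77288341  58.        ]
 [490.17970734 177.55912985  58.        ]]
224 [[597.24924104 183.56109905  58.        ]
 [490.49797668 175.09946786  58.        ]]
[[613.73416965 165.71503942   8.        ]
 [464.63291003 155.10134851   8.        ]
 [604.86447636 288.73145921   8.        ]
 [451.96337514 284.8765458    8.        ]]
```

```bash
python3 - <<'E'
import cv2,numpy as np
a=cv2.imread("pics/w5.png")[35:225,190:260]
b=cv2.imread("pics/t4.png")[180:250,125:185]
cv2.imwrite("pics/z.png",np.hstack([cv2.resize(a,(210,570),interpolation=0),cv2.resize(b,(480,570),interpolation=0)]))
E
```

```text
(no output)
```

View pics/z.png

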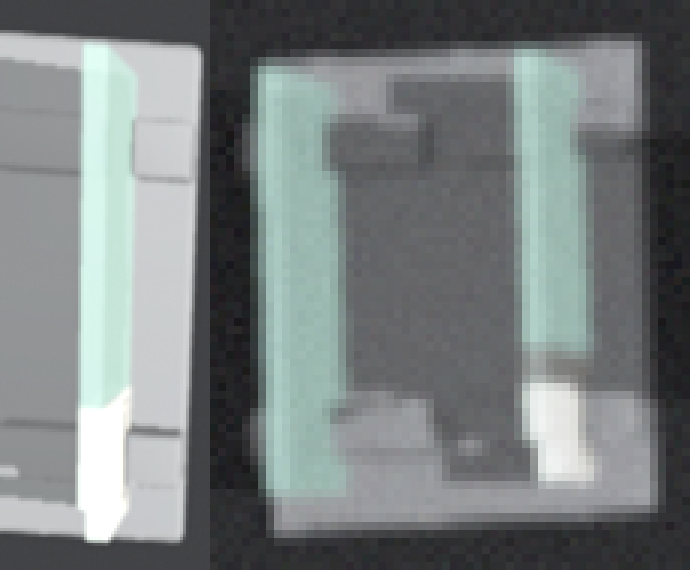

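The close view shows the plate's top edge at wrist u≈216–225, which puts its mid at about (0.5415, 0.182). The notch step is at v≈203. Grasp target: the frosted part, clear of both the notch and the comb.

```bash
python3 - <<'E'
from h import *
go([.5027,.1797,.0325],-86)
E
```

```text
row [ 0.0118 -0.0544  0.1658] turn 3.3 (or -356.7 ) heading -82.7
```

jog_arm([
  [[0.012, -0.0545, 0.04, 3.3], [0.012, -0.0545, 0.09, 3.3], [0.012, -0.0545, 0.09, 3.3]],
], jaw=0.05)

```text
clock: 13.0
tcp_pos: [0.5018, 0.1735, 0.1055]
tcp_rot: [0.999, 0.032, -0.003, 0.002]
ft_force: [0.1, -0.9, 1.7]
finger_gap: 0.05
grip_force: 0.0
```

```bash
python3 - <<'E'
from h import *
s=r.read_state();print(s['clock'],s['tcp_pos'])
im=r.get_image("wrist");cv2.imwrite("pics/w6.png",im);C=cam("wrist",s)
T=np.array([np.cos(np.radians(4)),np.sin(np.radians(4)),0]);N=np.array([-T[1],T[0],0]);m=np.array([.5415,.1823,.058])
print(proj(C,[m+65*.001*T,m-53*.001*T,m-.025*T]).round(1))
for v in(60,100,140,180):
    g=im[v].mean(1).astype(int); print(v,[int(x) for x in g[250:330]])
E
```

```text
13.0 [0.50183739 0.17354846 0.10554509]
[[271.6  32.9]
 [275.3 256.7]
 [274.6 210.4]]
60 [146, 146, 146, 146, 147, 147, 147, 146, 146, 147, 147, 147, 146, 146, 146, 159, 199, 226, 231, 231, 231, 231, 231, 231, 231, 231, 232, 235, 229, 218, 205, 201, 201, 201, 201, 201, 201, 201, 201, 202, 201, 201, 201, 201, 201, 201, 201, 201, 201, 201, 201, 201, 201, 201, 201, 203, 207, 203, 160, 94, 65, 63, 64, 63, 64, 64, 64, 65, 64, 63, 64, 64, 64, 64, 64, 64, 64, 64, 64, 64]
100 [130, 130, 129, 130, 130, 130, 130, 130, 130, 130, 130, 130, 130, 129, 130, 128, 164, 218, 227, 228, 229, 229, 229, 229, 229, 229, 230, 232, 227, 214, 193, 172, 150, 164, 180, 183, 183, 183, 183, 183, 183, 183, 183, 183, 183, 182, 182, 182, 182, 181, 181, 180, 179, 179, 178, 178, 180, 184, 180, 130, 77, 64, 64, 65, 64, 64, 64, 65, 64, 64, 64, 65, 64, 64, 64, 64, 65, 64, 64, 65]
140 [146, 145, 145, 146, 146, 145, 145, 145, 145, 145, 146, 146, 146, 145, 145, 145, 151, 184, 221, 228, 228, 228, 228, 228, 228, 228, 228, 230, 231, 221, 210, 202, 200, 200, 200, 200, 200, 200, 200, 200, 200, 200, 200, 200, 200, 200, 200, 200, 200, 200, 200, 200, 200, 200, 201, 206, 202, 148, 80, 63, 64, 64, 65, 65, 64, 65, 64, 65, 64, 65, 64, 65, 65, 63, 64, 65, 65, 64, 65, 65]
180 [143, 143, 143, 144, 143, 143, 143, 143, 143, 144, 143, 143, 143, 144, 143, 143, 142, 163, 206, 224, 227, 226, 226, 226, 226, 226, 228, 232, 233, 224, 214, 202, 198, 198, 198, 198, 198, 198, 198, 198, 198, 198, 198, 198, 198, 198, 198, 198, 198, 198, 198, 198, 198, 199, 202, 203, 174, 111, 67, 63, 65, 64, 65, 64, 65, 65, 65, 64, 64, 65, 65, 65, 65, 65, 65, 65, 64, 65, 65, 64]
```

jog_arm([
  [[0, 0, 0, 0], [0, 0, 0.03, 0], [0, 0, 0.06, 0], [0, 0, 0.074, 0], [0, 0, 0.075, 0], [0, 0, 0.075, 0]],
])

```text
clock: 13.8
tcp_pos: [0.5048, 0.1751, 0.0345]
tcp_rot: [0.999, 0.032, 0.001, -0.0]
ft_force: [1.0, 0.2, -0.5]
finger_gap: 0.0503
grip_force: 0.0
```

```bash
python3 - <<'E'
from h import *
go([.5027,.1797,.0325],-86)
E
```

```text
row [-0.0018 -0.0047  0.002 ] turn -0.3 (or 359.7 ) heading -86.3
```

jog_arm([
  [[-0.002, -0.0045, 0.0015, 0], [-0.002, -0.0045, 0.0015, 0], [-0.002, -0.0045, 0.0015, 0]],
])

```text
clock: 14.18
tcp_pos: [0.5017, 0.1798, 0.032]
tcp_rot: [0.999, 0.032, 0.0, -0.0]
ft_force: [1.0, -0.5, 0.6]
finger_gap: 0.0501
grip_force: 0.0
```

jog_arm([
  [[0, 0, 0, 0], [0, 0, 0, 0], [0, 0, 0, 0], [0, 0, 0, 0], [0, 0, 0, 0], [0, 0, 0, 0]],
], jaw=0.0, newtons=40)

```text
clock: 14.92
tcp_pos: [0.5017, 0.1795, 0.0318]
tcp_rot: [0.999, 0.032, 0.0, 0.0]
ft_force: [0.5, 0.3, 1.3]
finger_gap: 0.0054
grip_force: 42.8
```

jog_arm([
  [[0, 0, -0.01, 0], [0, 0, -0.03, 0], [0, 0, -0.06, 0], [0, 0.04, -0.06, 0], [0, 0.085, -0.06, 0], [0, 0.12, -0.06, 0], [0, 0.13, -0.06, 0], [0, 0.13, -0.06, 0], [0, 0.13, -0.06, 0]],
])

```text
clock: 16.05
tcp_pos: [0.51, 0.0513, 0.0917]
tcp_rot: [0.999, 0.033, -0.0, -0.0]
ft_force: [-0.8, 1.0, -1.2]
finger_gap: 0.0051
grip_force: 42.5
```

```bash
python3 - <<'E'
from h import *
s=r.read_state();print(s['clock'],s['tcp_pos'],s['finger_gap'],s['ft_force'])
a=r.get_image("wrist");b=r.get_image("side");t=r.get_image("top")
f=lambda i,k:cv2.resize(i,k,interpolation=2)
cv2.imwrite("pics/w7.png",np.vstack([np.hstack([f(a,(400,300)),f(b[110:260,190:390],(400,300))]),np.hstack([f(t[150:270,120:280],(400,300)),np.zeros((300,400,3),np.uint8)])]))
E
```

```text
16.05 [0.50996285 0.05128985 0.09172323] 0.005061606574773668 [-0.77099801  0.96049875 -1.2309214 ]
```

View pics/w7.png

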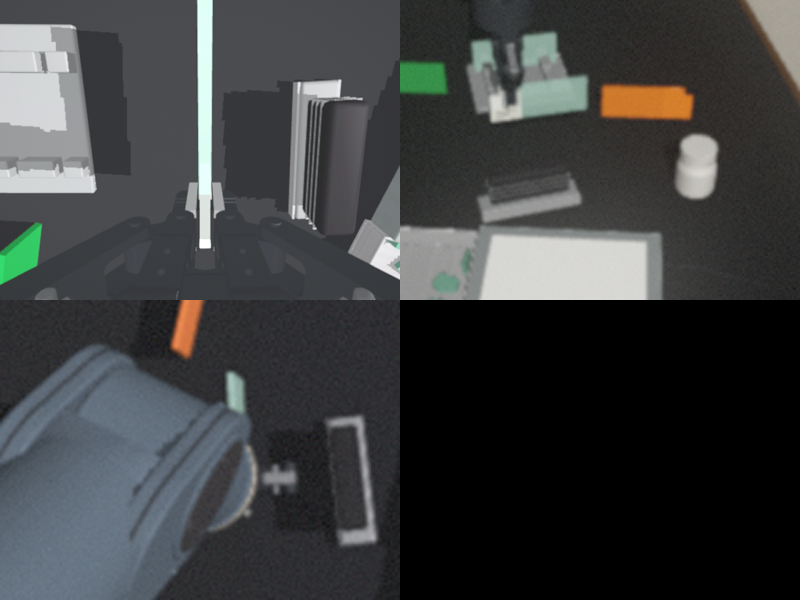

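The plate is held level by the frosted end, vertical at wrist u≈205 (in the resized picture). The blank is still in the rack and the scraper is standing. The moves cannot tilt the tool, so I'll set the plate on the bench, tip it label-up with the fingers around its frosted end, then regrip its edges.

jog_arm([
  [[0, 0, 0.03, 0], [0, 0, 0.055, 0], [0, 0, 0.063, 0], [0, 0, 0.065, 0], [0, 0, 0.0665, 0], [0, 0, 0.0665, 0]],
])

```text
clock: 16.95
tcp_pos: [0.5104, 0.0499, 0.0258]
tcp_rot: [0.999, 0.032, 0.0, -0.0]
ft_force: [0.5, 0.5, -0.8]
finger_gap: 0.0053
grip_force: 42.5
```

jog_arm([
  [[0, 0, 0.001, 0], [0, 0, 0.002, 0], [0, 0, 0.002, 0]],
])

```text
clock: 17.32
tcp_pos: [0.5102, 0.0499, 0.0238]
tcp_rot: [0.999, 0.032, 0.0, -0.0]
ft_force: [-1.5, 0.9, 6.7]
finger_gap: 0.0052
grip_force: 43.6
```

jog_arm([
  [[0, 0, 0, 0], [0, 0, 0, 0], [0, 0, -0.003, 0], [0, 0, -0.009, 0], [0, 0, -0.014, 0], [0, 0, -0.014, 0]],
], jaw=0.016)

```text
clock: 18.08
tcp_pos: [0.5103, 0.0499, 0.0378]
tcp_rot: [0.999, 0.032, 0.0, -0.0]
ft_force: [-0.0, 0.5, 0.2]
finger_gap: 0.0162
grip_force: 0.0
```

jog_arm([
  [[0, -0.003, 0, 0], [0, -0.006, 0, 0], [0, -0.009, 0, 0], [0, -0.012, 0, 0], [0, -0.012, 0, 0], [0, -0.012, 0, 0]],
])

```text
clock: 18.82
tcp_pos: [0.5092, 0.0617, 0.0373]
tcp_rot: [0.999, 0.032, -0.0, 0.0]
ft_force: [0.2, 0.3, -0.8]
finger_gap: 0.0158
grip_force: 0.1
```

```bash
python3 - <<'E'
from h import *
s=r.read_state();print(s['clock'],s['tcp_pos'],s['finger_gap'],s['ft_force'])
im=r.get_image("wrist");cv2.imwrite("pics/w8.png",im);C=cam("wrist",s)
hs=cv2.cvtColor(im,cv2.COLOR_BGR2HSV)
for v in(20,60,100,150,200,240): print(v,[int(x) for x in im[v,230:350:3].mean(1)])
# expected: upright top edge mid at tool centre y+.. ; bottom at z=0
for b in(.05,.055,.06,.065,.07): print(b,proj(C,[[.60,b,.05],[.60,b,.047],[.60,b,0]]).round(0).tolist())
E
```

```text
18.825 [0.50924164 0.06174084 0.03729044] 0.015838312693342044 [ 0.152265    0.32473912 -0.81698614]
20 [61, 60, 61, 61, 61, 61, 62, 61, 61, 60, 181, 185, 185, 185, 185, 196, 214, 214, 214, 214, 214, 214, 214, 170, 60, 61, 61, 61, 60, 62, 62, 61, 61, 60, 62, 62, 61, 61, 61, 62]
60 [44, 44, 45, 43, 44, 44, 44, 44, 44, 43, 121, 185, 184, 184, 184, 186, 214, 214, 214, 214, 214, 214, 214, 214, 214, 214, 214, 214, 216, 90, 62, 62, 62, 61, 62, 62, 61, 62, 62, 62]
100 [44, 44, 44, 44, 44, 45, 45, 44, 44, 44, 44, 186, 185, 185, 185, 185, 212, 215, 215, 215, 215, 214, 214, 215, 215, 215, 215, 216, 217, 74, 62, 62, 62, 63, 63, 62, 63, 62, 62, 61]
150 [44, 45, 44, 44, 45, 45, 44, 44, 44, 44, 44, 136, 185, 185, 185, 185, 201, 215, 215, 216, 215, 215, 215, 215, 215, 215, 215, 216, 212, 64, 62, 63, 63, 62, 62, 63, 63, 45, 44, 44]
200 [43, 43, 44, 44, 45, 45, 45, 45, 45, 45, 45, 43, 185, 186, 186, 185, 188, 215, 215, 215, 216, 215, 215, 215, 215, 215, 215, 216, 210, 62, 63, 63, 63, 62, 63, 63, 63, 49, 45, 44]
240 [45, 44, 44, 44, 44, 46, 45, 44, 44, 44, 45, 43, 139, 186, 186, 186, 185, 218, 229, 229, 229, 229, 232, 255, 255, 254, 249, 255, 255, 66, 63, 62, 62, 62, 62, 63, 63, 59, 45, 46]
0.05 [[337.0, 45.0], [335.0, 46.0], [322.0, 65.0]]
0.055 [[322.0, 44.0], [321.0, 45.0], [312.0, 64.0]]
0.06 [[307.0, 43.0], [307.0, 44.0], [301.0, 63.0]]
0.065 [[292.0, 42.0], [292.0, 43.0], [291.0, 63.0]]
0.07 [[278.0, 41.0], [278.0, 42.0], [280.0, 62.0]]
```

The profile shows the plate tipped about 19° onto the back finger, label face showing. Next I lower it by widening the jaw in steps.

jog_arm([
  [[0, 0, 0.003, 0], [0, 0, 0.006, 0], [0, 0, 0.007, 0]],
], jaw=0.032)

```text
clock: 19.25
tcp_pos: [0.5091, 0.0618, 0.03]
tcp_rot: [0.999, 0.032, -0.0, 0.0]
ft_force: [-1.2, 0.5, 0.6]
finger_gap: 0.0321
grip_force: 0.1
```

jog_arm([
  [[0, 0, 0.003, 0], [0, 0, 0.006, 0], [0, 0, 0.008, 0]],
], jaw=0.05)

```text
clock: 19.62
tcp_pos: [0.5091, 0.0618, 0.022]
tcp_rot: [0.999, 0.032, -0.0, 0.0]
ft_force: [-0.2, 0.5, 0.3]
finger_gap: 0.05
grip_force: 0.0
```

jog_arm([
  [[0, 0, 0.004, 0], [0, 0, 0.008, 0], [0, 0, 0.01, 0]],
], jaw=0.068)

```text
clock: 20.0
tcp_pos: [0.5092, 0.0618, 0.012]
tcp_rot: [0.999, 0.032, -0.0, 0.0]
ft_force: [-0.5, 1.0, -0.2]
finger_gap: 0.0683
grip_force: 0.0
```

```bash
cat >> h.py <<'E'
def prof(name,z=.006,lo=40):
    s=r.read_state();print(s['clock'],s['tcp_pos'],s['finger_gap'],s['ft_force'])
    im=r.get_image("wrist");cv2.imwrite(f"pics/{name}.png",im);C=cam("wrist",s)
    g=im.mean(2)
    for v in(40,100,150,200,240):
        row=g[v,150:420]; e=np.where(np.abs(np.diff(row))>12)[0]+150
        P=plane(C,[(u,v) for u in e],z) if len(e) else []
        print(v,[(int(u),int(g[v,u+2]),round(float(p[0]),3),round(float(p[1]),4)) for u,p in zip(e,P) if 1][:16])
E
python3 -c "
from h import *
prof('w9')"
```

```text
20.0 [0.50915797 0.06175029 0.01199804] 0.06829307462720755 [-0.48606674  1.01055185 -0.20158388]
40 [(183, 152, 0.601, 0.1071), (184, 198, 0.601, 0.1067), (185, 206, 0.601, 0.1063), (315, 140, 0.604, 0.0563), (316, 72, 0.604, 0.0559), (317, 56, 0.604, 0.0555), (318, 57, 0.605, 0.0551)]
100 [(194, 126, 0.579, 0.103), (195, 189, 0.579, 0.1026), (196, 206, 0.579, 0.1022), (197, 208, 0.579, 0.1018), (321, 105, 0.583, 0.052), (322, 61, 0.583, 0.0516), (323, 56, 0.583, 0.0512)]
150 [(204, 156, 0.56, 0.099), (205, 200, 0.56, 0.0986), (206, 206, 0.56, 0.0982), (326, 96, 0.563, 0.0481), (327, 60, 0.563, 0.0477), (328, 58, 0.563, 0.0473)]
200 [(213, 132, 0.538, 0.0951), (214, 194, 0.538, 0.0947), (215, 205, 0.538, 0.0942), (331, 79, 0.542, 0.0439), (332, 57, 0.542, 0.0435), (333, 58, 0.542, 0.043)]
240 [(221, 169, 0.52, 0.0914), (222, 199, 0.52, 0.0909), (223, 203, 0.52, 0.0905), (335, 93, 0.523, 0.0403), (336, 57, 0.524, 0.0398), (337, 58, 0.524, 0.0394)]
```

The plate already lies flat: width is 50 mm, but its heading is now about 11°. Next I locate its ends and work out the regrip.

```bash
python3 - <<'E'
from h import *
s=r.read_state();C=cam("wrist",s);im=cv2.imread("pics/w9.png");g=im.mean(2)
T=np.array([np.cos(np.radians(11.3)),np.sin(np.radians(11.3)),0]);N=np.array([-T[1],T[0],0]);o=np.array([.5615,.0733,.006])
for off in(0,.019,-.019):
    d=np.arange(-.11,.08,.002); uv=proj(C,[o+off*N+k*T for k in d]).round().astype(int)
    print(off,[(round(float(k*1000)),int(u),int(v),int(g[v,u])) for k,(u,v) in zip(d,uv) if 0<=v<420 and 0<=u<560 ][::1] if off==0 else [(round(float(k*1000)),int(g[v,u])) for k,(u,v) in zip(d,uv) if 0<=v<420])
E
```

```text
0 [(-110, 298, 370, 58), (-108, 298, 366, 57), (-106, 297, 363, 58), (-104, 297, 360, 59), (-102, 296, 356, 59), (-100, 296, 353, 58), (-98, 295, 349, 58), (-96, 295, 346, 58), (-94, 294, 342, 58), (-92, 294, 339, 58), (-90, 293, 335, 59), (-88, 293, 332, 58), (-86, 292, 328, 58), (-84, 292, 325, 58), (-82, 291, 321, 118), (-80, 290, 317, 255), (-78, 290, 314, 255), (-76, 289, 310, 255), (-74, 289, 306, 255), (-72, 288, 302, 255), (-70, 288, 299, 255), (-68, 287, 295, 255), (-66, 287, 291, 255), (-64, 286, 287, 206), (-62, 285, 283, 200), (-60, 285, 279, 201), (-58, 284, 275, 201), (-56, 284, 272, 200), (-54, 283, 268, 201), (-52, 283, 264, 201), (-50, 282, 260, 201), (-48, 281, 255, 201), (-46, 281, 251, 201), (-44, 280, 247, 201), (-42, 279, 243, 201), (-40, 279, 239, 218), (-38, 278, 235, 203), (-36, 278, 231, 204), (-34, 277, 226, 203), (-32, 276, 222, 204), (-30, 276, 218, 205), (-28, 275, 214, 205), (-26, 274, 209, 205), (-24, 274, 205, 205), (-22, 273, 200, 205), (-20, 272, 196, 205), (-18, 272, 191, 204), (-16, 271, 187, 205), (-14, 270, 182, 205), (-12, 270, 178, 205), (-10,
[... 1877 characters left out ...]
 252), (-68, 225), (-66, 190), (-64, 191), (-62, 190), (-60, 194), (-58, 190), (-56, 191), (-54, 191), (-52, 188), (-50, 189), (-48, 188), (-46, 190), (-44, 254), (-42, 255), (-40, 218), (-38, 204), (-36, 203), (-34, 204), (-32, 205), (-30, 204), (-28, 205), (-26, 205), (-24, 205), (-22, 205), (-20, 204), (-18, 205), (-16, 205), (-14, 206), (-12, 206), (-10, 206), (-8, 206), (-6, 205), (-4, 205), (-2, 206), (0, 206), (2, 207), (4, 207), (6, 207), (8, 207), (10, 207), (12, 207), (14, 207), (16, 208), (18, 208), (20, 208), (22, 208), (24, 207), (26, 209), (28, 209), (30, 209), (32, 209), (34, 209), (36, 208), (38, 208), (40, 208), (42, 208), (44, 208), (46, 208), (48, 209), (50, 56), (52, 57)]
```

The plate spans d=-82..+49 along its line, with the notch step on the +y side, label up and the white strip in view. The grip point at (0.5076, 0.0625) is almost under the tool. Align, narrow the jaw and lower.

jog_arm([
  [[-0.001, -0.001, 0, -7.6], [-0.001, -0.001, 0, -7.6], [-0.001, -0.001, 0, -7.6]],
])

```text
clock: 20.42
tcp_pos: [0.5083, 0.0627, 0.0124]
tcp_rot: [0.995, 0.097, 0.0, -0.0]
ft_force: [-0.5, 0.1, 0.6]
finger_gap: 0.0682
grip_force: 0.0
```

jog_arm([
  [[0, 0, 0.003, 0], [0, 0, 0.006, 0], [0, 0, 0.008, 0], [0, 0, 0.008, 0]],
], jaw=0.058)

```text
clock: 20.92
tcp_pos: [0.5081, 0.0627, 0.0041]
tcp_rot: [0.995, 0.098, -0.0, 0.0]
ft_force: [-0.7, 0.9, -0.4]
finger_gap: 0.0579
grip_force: 0.0
```

```bash
python3 - <<'E'
from h import *
prof('w10')
go([.5076,.0625,.002],-78.7)
E
```

```text
20.925 [0.50805128 0.06270735 0.00408898] 0.05789352048569548 [-0.73926245  0.93317917 -0.42346426]
40 [(216, 143, 0.595, 0.1057), (217, 199, 0.595, 0.1054), (218, 207, 0.595, 0.105), (355, 85, 0.604, 0.056), (356, 56, 0.604, 0.0556), (357, 56, 0.605, 0.0553)]
100 [(219, 157, 0.574, 0.1017), (220, 200, 0.574, 0.1013), (221, 207, 0.574, 0.1009), (351, 137, 0.584, 0.0523), (352, 72, 0.584, 0.0519), (353, 56, 0.584, 0.0516), (354, 57, 0.584, 0.0512)]
150 [(221, 152, 0.556, 0.0982), (222, 198, 0.556, 0.0978), (223, 206, 0.556, 0.0974), (349, 83, 0.565, 0.0485), (350, 58, 0.566, 0.0481), (351, 57, 0.566, 0.0477)]
200 [(223, 133, 0.536, 0.0944), (224, 195, 0.536, 0.094), (225, 205, 0.536, 0.0936), (346, 110, 0.545, 0.0448), (347, 62, 0.546, 0.0444), (348, 57, 0.546, 0.044)]
240 [(225, 150, 0.518, 0.091), (226, 195, 0.519, 0.0906), (227, 205, 0.519, 0.0902), (344, 96, 0.528, 0.0414), (345, 60, 0.528, 0.041), (346, 57, 0.529, 0.0406)]
row [-0.0005  0.0001  0.0022] turn -0.0 (or 360.0 ) heading -78.7
```

jog_arm([
  [[0, 0, 0.003, 0], [0, 0, 0.004, 0], [0, 0, 0.004, 0]],
])

```text
clock: 21.35
tcp_pos: [0.5081, 0.0627, 0.0002]
tcp_rot: [0.995, 0.098, -0.0, 0.0]
ft_force: [0.7, -0.8, 1.1]
finger_gap: 0.0579
grip_force: 0.0
```

jog_arm([
  [[0, 0, 0.002, 0], [0, 0, 0.002, 0]],
])

```text
clock: 21.6
tcp_pos: [0.5081, 0.0627, -0.0018]
tcp_rot: [0.995, 0.098, -0.0, 0.0]
ft_force: [0.5, -0.6, -0.2]
finger_gap: 0.0579
grip_force: 0.0
```

jog_arm([
  [[0, 0, 0.0015, 0], [0, 0, 0.0015, 0]],
])

```text
clock: 21.85
tcp_pos: [0.5081, 0.0627, -0.0033]
tcp_rot: [0.995, 0.098, -0.0, 0.0]
ft_force: [-0.6, -0.6, 0.6]
finger_gap: 0.0581
grip_force: 0.0
```

jog_arm([
  [[0, 0, 0.0015, 0], [0, 0, 0.0015, 0]],
])

```text
clock: 22.1
tcp_pos: [0.5083, 0.0627, -0.0045]
tcp_rot: [0.995, 0.098, 0.0, -0.0]
ft_force: [-0.3, 0.0, 4.1]
finger_gap: 0.0581
grip_force: 2.1
```

jog_arm([
  [[0, 0, -0.002, 0], [0, 0, -0.002, 0]],
])

```text
clock: 22.35
tcp_pos: [0.5083, 0.0627, -0.0026]
tcp_rot: [0.995, 0.098, 0.0, 0.0]
ft_force: [0.1, 1.1, 0.4]
finger_gap: 0.0579
grip_force: 0.0
```

jog_arm([
  [[0, 0, 0, 0], [0, 0, 0, 0], [0, 0, 0, 0], [0, 0, 0, 0]],
], jaw=0.045, newtons=60)

```text
clock: 22.85
tcp_pos: [0.5082, 0.0628, -0.0022]
tcp_rot: [0.995, 0.098, 0.0, -0.0]
ft_force: [-1.3, 0.1, 9.3]
finger_gap: 0.0482
grip_force: 60.6
```

jog_arm([
  [[0, 0, -0.005, 0], [0, 0, -0.02, 0], [0, 0, -0.05, 0], [0, 0, -0.05, 0]],
])

```text
clock: 23.35
tcp_pos: [0.5094, 0.0628, 0.0494]
tcp_rot: [0.995, 0.098, 0.002, -0.0]
ft_force: [0.2, -0.1, -0.9]
finger_gap: 0.0476
grip_force: 62.0
```

```bash
python3 - <<'E'
from h import *
s=r.read_state();prof('w11',.054)
C=cam("wrist",s);im=cv2.imread("pics/w11.png")
M=R.from_quat(s['tcp_rot']).as_matrix();T=M[:,0]; N=-M[:,1]
g=im.mean(2)
for off in(0,.019,-.019):
    o=s['tcp_pos'].copy();o[2]+=.006
    d=np.arange(-.04,.12,.004);uv=proj(C,[o+off*N+k*T for k in d]).round().astype(int)
    print(off,T.round(2),[(round(float(k*1000)),int(v),int(g[v,u])) for k,(u,v) in zip(d,uv) if 0<=v<420])
# flat prediction of side view corners
Cs=cam("side");b=r.get_image("side");cv2.imwrite("pics/s11.png",b)
hs=cv2.cvtColor(b,cv2.COLOR_BGR2HSV);m=((hs[...,0]>60)&(hs[...,0]<95)&(hs[...,1]>40)&(hs[...,2]>90)).astype(np.uint8);m[:,:225]=0;m[222:]=0
for c in cv2.findContours(m,0,2)[0]:
    if cv2.contourArea(c)>50: print(cv2.boundingRect(c),cv2.approxPolyDP(c,3,True).reshape(-1,2).tolist())
o=s['tcp_pos'].copy();o[2]+=.004
print(proj(Cs,[o+a*T+q*N for a,q in((.014,.025),(.104,.025),(.104,-.025),(.014,-.025))]).round())
E
```

```text
23.35 [0.50936323 0.06277944 0.04944915] 0.04755920168402607 [ 0.1939757  -0.12442484 -0.92923188]
40 [(213, 146, 0.595, 0.1064), (214, 198, 0.595, 0.106), (215, 205, 0.595, 0.1057), (357, 141, 0.605, 0.0557), (358, 77, 0.605, 0.0553), (359, 55, 0.605, 0.055), (360, 56, 0.606, 0.0546)]
100 [(216, 140, 0.575, 0.1024), (217, 197, 0.575, 0.1021), (218, 205, 0.575, 0.1017), (354, 127, 0.585, 0.0517), (355, 68, 0.585, 0.0513), (356, 55, 0.585, 0.0509), (357, 57, 0.585, 0.0506)]
150 [(219, 195, 0.557, 0.0986), (220, 205, 0.557, 0.0983), (352, 70, 0.567, 0.0479), (353, 41, 0.567, 0.0475), (354, 40, 0.567, 0.0471)]
200 [(221, 153, 0.537, 0.095), (222, 195, 0.537, 0.0946), (223, 203, 0.538, 0.0942), (349, 110, 0.548, 0.0442), (350, 49, 0.548, 0.0438), (351, 39, 0.548, 0.0434)]
240 [(223, 169, 0.521, 0.0916), (224, 197, 0.521, 0.0912), (225, 201, 0.521, 0.0908), (347, 110, 0.531, 0.0409), (348, 48, 0.531, 0.0405), (349, 39, 0.531, 0.04)]
0 [0.98 0.2  0.  ] [(-40, 358, 57), (-36, 351, 57), (-32, 343, 57), (-28, 335, 255), (-24, 327, 255), (-20, 319, 255), (-16, 311, 255), (-12, 303, 255), (-8, 
[... 1101 characters left out ...]
6, 351, 57), (-32, 343, 57), (-28, 335, 255), (-24, 327, 249), (-20, 320, 246), (-16, 311, 242), (-12, 303, 168), (-8, 295, 183), (-4, 287, 185), (0, 278, 184), (4, 269, 189), (8, 261, 188), (12, 252, 254), (16, 243, 202), (20, 234, 203), (24, 224, 203), (28, 215, 203), (32, 205, 203), (36, 195, 204), (40, 186, 204), (44, 176, 205), (48, 165, 205), (52, 155, 205), (56, 144, 205), (60, 134, 205), (64, 123, 206), (68, 112, 206), (72, 101, 206), (76, 89, 206), (80, 78, 207), (84, 66, 206), (88, 54, 206), (92, 41, 207), (96, 29, 206), (100, 16, 206), (104, 3, 148)]
(251, 126, 18, 13) [[267, 126], [256, 128], [251, 137], [260, 132], [267, 135]]
[[247. 163.]
 [278. 157.]
 [284. 167.]
 [253. 174.]]
```

The plate is held flat and label-up, with the pads inside the frosted part. The clear centre is 58 mm ahead of the TCP. Carrying it over the box.

```bash
python3 - <<'E'
from h import *
go([.4798,-.2245,.124],-102.3)
E
```

```text
row [-0.0843  0.2764 -0.0764] turn 23.6 (or -336.4 ) heading -78.7
```

jog_arm([
  [[0, 0, -0.02, 0], [0, 0, -0.06, 0], [0, 0, -0.1, 0], [-0.006, 0.02, -0.105, 2], [-0.018, 0.06, -0.105, 5], [-0.03, 0.1, -0.105, 9], [-0.043, 0.14, -0.105, 12], [-0.055, 0.18, -0.105, 16], [-0.067, 0.22, -0.105, 19], [-0.078, 0.255, -0.1, 22], [-0.083, 0.27, -0.09, 23.5], [-0.084, 0.276, -0.08, 23.5], [-0.084, 0.276, -0.076, 23.5], [-0.084, 0.276, -0.076, 23.5], [-0.084, 0.276, -0.076, 23.5]],
])

```text
clock: 25.32
tcp_pos: [0.4801, -0.2236, 0.1234]
tcp_rot: [0.994, -0.106, 0.0, -0.0]
ft_force: [0.3, -0.2, -0.6]
finger_gap: 0.0477
grip_force: 62.1
```

```bash
python3 - <<'E'
from h import *
s=r.read_state();print(s['clock'],s['tcp_pos'],s['grip_force'],s['finger_gap'],s['ft_force'],abs(s['joint_vel']).max())
im=r.get_image("wrist");cv2.imwrite("pics/w12.png",im);g=im.mean(2);C=cam("wrist",s)
M=R.from_quat(s['tcp_rot']).as_matrix();T=M[:,0]
o=s['tcp_pos'].copy();o[2]+=.006
print("clear",o+.0585*T,T)
o0=cv2.imread("pics/w11.png").mean(2)
for k in(40,100,200): print(k,[int(x) for x in g[k,200:240:3]],[int(x) for x in o0[k,200:240:3]])
# strip/frost marks along plate: compare with w11
print(cv2.absdiff(im,cv2.imread("pics/w11.png"))[60:320,235:340].mean())
side=r.get_image("side");top=r.get_image("top");cv2.imwrite("pics/s12.png",side);cv2.imwrite("pics/t12.png",top)
for n,a,b in(("side blank","side",(120,170,215,285)),("jar","side",(170,215,322,355)),("amber","side",(325,392,265,320)),("scraper","side",(180,212,222,290)),("tray","side",(222,298,165,225))):
    A=cv2.imread(f"pics/{a}0.png").astype(int);y0,y1,x0,x1=b
    print(n,np.abs(A[y0:y1,x0:x1]-side[y0:y1,x0:x1].astype(int)).mean().round(1))
hs=cv2.cvtColor(side,cv2.COLOR_BGR2HSV);m=((hs[...,0]>60)&(hs[...,0]<95)&(hs[...,1]>50)&(hs[...,2]>60)).astype(np.uint8)
for c in cv2.findContours(m,0,2)[0]:
    if cv2.contourArea(c)>12: print(cv2.boundingRect(c),cv2.contourArea(c))
print("expected plate",proj(cam("side"),[o+a*T+q*M[:,1] for a,q in((.014,.025),(.104,.025),(.104,-.025),(.014,-.025))]).round().tolist())
E
```

```text
25.325 [ 0.48010121 -0.22363906  0.12341735] 62.084383964538574 0.047730854560390425 [ 0.25839692 -0.23539646 -0.62455655] 0.0038445758258524366
clear [ 0.53729251 -0.23594374  0.1294255 ] [ 9.77629066e-01 -2.10336374e-01  1.39373613e-04]
40 [215, 215, 215, 215, 216, 206, 186, 186, 186, 187, 187, 187, 187, 187] [41, 40, 39, 40, 38, 146, 204, 204, 206, 206, 207, 207, 207, 207]
100 [215, 215, 215, 215, 215, 215, 207, 186, 186, 186, 186, 186, 187, 187] [39, 39, 41, 40, 40, 40, 140, 204, 204, 205, 206, 206, 206, 207]
200 [214, 214, 214, 214, 214, 214, 214, 215, 187, 183, 183, 183, 183, 183] [40, 41, 40, 40, 40, 41, 40, 39, 195, 202, 203, 203, 203, 204]
29.708876678876678
side blank 36.0
jar 11.2
amber 10.1
scraper 25.2
tray 14.1
(197, 260, 19, 18) 170.5
(207, 247, 12, 9) 70.0
(221, 236, 4, 10) 14.5
(174, 140, 40, 18) 470.0
expected plate [[248.0, 233.0], [292.0, 235.0], [292.0, 218.0], [251.0, 216.0]]
```

```bash
python3 - <<'E'
from h import *
Cs=cam("side");e=np.radians(-12.3);X=np.array([np.cos(e),np.sin(e)]);Y=np.array([-X[1],X[0]]);b=np.array([.537,-.237])
for uv in((222,237),(223,241),(222,245)):
    print(uv,[(z,((plane(Cs,[uv],z)[0,:2]-b)@np.c_[X,Y]*1000).round().tolist()) for z in(.003,.02,.03,.04)])
t=cv2.imread("pics/t12.png");t0=cv2.imread("pics/top0.png");s=cv2.imread("pics/s12.png");s0=cv2.imread("pics/side0.png")
def cen(i,b,f): 
    y0,y1,x0,x1=b;m=f(cv2.cvtColor(i[y0:y1,x0:x1],cv2.COLOR_BGR2HSV).astype(int));q=np.argwhere(m);return (q.mean(0)+[y0,x0]).round(1),len(q)
blue=lambda h:(h[...,0]>105)&(h[...,0]<130)&(h[...,1]>120);br=lambda h:h[...,2]>110
gr=lambda h:(h[...,0]>60)&(h[...,0]<100)&(h[...,1]>40)&(h[...,2]>80)
print(cen(s0,(320,350,270,310),blue),cen(s,(320,350,270,310),blue))
print(cen(s0,(170,215,322,355),br),cen(s,(170,215,322,355),br))
print('blank',cen(t0,(180,250,125,150),gr),cen(t,(180,250,125,150),gr))
hs=cv2.cvtColor(t,cv2.COLOR_BGR2HSV);m=gr(hs.astype(int)).astype(np.uint8)
Ct=cam("top")
for c in cv2.findContours(m,0,2)[0]:
    if cv2.contourArea(c)>6:
        q=c.reshape(-1,2).mean(0); print(q.round(),cv2.contourArea(c),((plane(Ct,[q],.02)[0,:2]-b)@np.c_[X,Y]*1000).round())
E
```

```text
(222, 237) [(0.003, [-126.0, 80.0]), (0.02, [-122.0, 64.0]), (0.03, [-120.0, 54.0]), (0.04, [-118.0, 45.0])]
(223, 241) [(0.003, [-122.0, 66.0]), (0.02, [-118.0, 51.0]), (0.03, [-116.0, 42.0]), (0.04, [-113.0, 32.0])]
(222, 245) [(0.003, [-122.0, 53.0]), (0.02, [-118.0, 38.0]), (0.03, [-116.0, 29.0]), (0.04, [-114.0, 20.0])]
(array([337.8, 291.1]), 310) (array([337.8, 291.1]), 308)
(array([192.7, 338.2]), 531) (array([192.9, 338.2]), 563)
blank (array([216.8, 135.6]), 110) (array([216.4, 135.6]), 104)
[146. 284.] 348.5 [-274.  424.]
[137. 219.] 16.0 [-118.  488.]
```

```bash
python3 -c "
from bench import r
print(r.job_done())"
```

```text
the job is handed in; nothing more can be done
None
```

I handed the job in at about 25 s. All four offcuts are in the tray (one stands on edge against its box-side wall), the scraper stands on the bench clear of box and tray, and the notched plate is held flat, label up, by its frosted end about 90 mm above the middle of the viewing box; to get it flat I laid it down on the bench and regripped it by its frosted edges.

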